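Close up an engine's air-filter housing and hold the lid down for the screws

TASK

The new filter is in, so close up the air-filter housing: set the lid on it with the fastener's wing up through the lid's slot and the two screw holes over their bosses, then turn the quarter-turn fastener clockwise until the slot in its head lines up with the two raised marks on the lid. The filter's springy rim still pushes the screw end of the lid up, so then press that end down flush on the housing and finish while still holding it pressed there with the gripper, so that I can put the screws in. Leave the other things on the bench where they lie.

Things in the scene. Friction and masses are not known exactly. Their poses are not given: they have to be found in the camera images.
- housing: Air-filter housing: grey open-topped box fixed to the bench, 150 x 220 mm over its flange (local x by y), flange top flat, 85 mm above the bench. Origin: centre of the underside on the bench, z up. Fastener at its +y end, two screw bosses at its -y end. A 49 mm round inlet spout sticks out of its +x side to 98 mm from the centre, top 69 mm above the bench.
- stud (a joint): Angle of the quarter-turn fastener, rad: 0 = open, wing along the housing's x, in line with the slot of a well-placed lid (starts at 0 to 0.1); grows clockwise seen from above; 1.571 = closed, wing and head slot along the housing's y, in line with the two raised marks on the lid; hard stop at 1.6. It stays where it is left; friction about 0.05 N m.
- stud_head (a point): Middle of the fastener's steel wing bar, 104 mm above the bench on the turning axis, 88 mm from the housing's centre along +y. Wing 32 mm long (its own x), 8 mm thick (y), 19 mm high, dark slot along its top. Its underside is 3.5 mm above a flush lid's top; below it is an 8 mm round neck.
- lid: Loose cast aluminium lid, 0.36 to 0.53 kg: plate 150 x 220 x 6 mm (local x, y, z), lying right side up on the bench. Origin: centre of the underside, z up. On the housing its axes coincide with the housing's and its underside lies on the flange. Slot at its +y end, a small raised mark either side of it along y; two screw holes at its -y end.
- lid_rib (a point): Centre of the upright grab rib in the middle of the lid's top, 21 mm above the underside: rib 70 mm long (lid's x), 16 mm thick (lid's y), top 35 mm above the underside, over the lid's centre of mass. Flat, clear lid top on both sides of it.
- lid_slot (a point): Centre of the lid's slot at underside level, 88 mm from the lid's centre along +y. The slot goes right through, 40 mm along the lid's x, 14 mm along y.
- lid_press (a point): Point on the lid's flat top at the screw end, midway between the holes, 94 mm from the lid's centre along -y, 6 mm above its underside. Once on, this end stands about 6 mm proud on the filter rim; pressing here with about 7 N brings it flush on the rigid flange, and it springs up again when let go.
- lid_hole_far (a point): Centre of the lid's screw hole at x = +45 mm, y = -96 mm, at the underside.
- lid_hole_near (a point): Centre of the lid's screw hole at x = -45 mm, y = -96 mm, at the underside.
- boss_far (a point): Centre of the threaded boss in the flange, housing's x = +45 mm, y = -96 mm, at the flange top.
- boss_near (a point): Centre of the threaded boss in the flange, housing's x = -45 mm, y = -96 mm, at the flange top.
- spanner: Bystander: steel spanner, 180 mm, lying between the lid and the housing.
- screwdriver: Bystander: screwdriver, 190 mm, lying between the lid and the housing, nearer the robot.
- gear: Bystander: steel gear wheel lying flat, 92 mm across, 22 mm high, towards the back.
- piston: Bystander: aluminium piston standing upright, 80 mm across, 60 mm high, towards the back.
- spray_can: Bystander: white spray can, 58 mm across, 190 mm high, towards the back, left.
- filter_carton: Bystander: cardboard carton, 130 x 190 x 60 mm, towards the back.
- bearing: Bystander: steel bearing ring, 72 mm across, 18 mm high, near the robot, right.
- screw_tray: Bystander: small dark steel tray, 75 x 110 x 22 mm, with the two lid screws standing in it, near the robot, left.
- lug_far (a point): Foot of the locating lug beside the lid's place, housing's x = +77, y = -60 mm, at flange level; its twin is at x = -77 mm. Inner faces at x = +-77 mm (2 mm from the lid's edge), 24 mm long, flared outward above, tops about 15 mm over the flange: they guide the lid's long edges in.
- filter (a joint): Tilt of the filter in the housing, rad. It pivots near the fastener end; at the screw end its black rubber rim springs up about 7 mm above the flange (0.053, free), about 5 mm with the lid lying on it (0.037), level with the flange at 0.

How it is judged:
On the way, in this order (a step that is already met when the one before it is completed fails the run):
1. the lid lies on the housing, the open fastener's wing up through its slot and its screw holes over the bosses (z of lid_slot in the frame of housing below 0.0885 m and horizontal distance between lid_slot and stud_head below 0.006 m and horizontal distance between lid_hole_far and boss_far below 0.005 m and horizontal distance between lid_hole_near and boss_near below 0.005 m and angle between lid's own z axis and vertical below 0.07 rad and value of joint stud below 0.4 rad), for 0.2 s.
2. the fastener is turned until the slot in its head lines up with the marks on the lid (value of joint stud above 1.4 rad and z of lid_slot in the frame of housing below 0.0885 m and horizontal distance between lid_slot and stud_head below 0.006 m), for 0.2 s.
At the end, for the whole second after the job is handed in: Gripper still pressing on the still lid (over 3 N); its screw holes within 5 mm of the bosses sideways; its underside there and at the slot within 2 mm of the flange; fastener beyond 1.4 rad, wing within 0.2 rad of the lid's long direction and within 6 mm of the slot's centre (value of joint stud above 1.4 rad and angle between the x axis of stud_head and the y axis of lid, either way round below 0.2 rad and horizontal distance between lid_slot and stud_head below 0.006 m and z of each of lid_slot, lid_hole_far, lid_hole_near in the frame of housing below 0.087 m and horizontal distance between lid_hole_far and boss_far below 0.005 m and horizontal distance between lid_hole_near and boss_near below 0.005 m and contact force between the fingers and lid above 3 N and linear speed of lid below 0.02 m/s); the arm keeps its last pose, push and grip.
It fails at once if a bystander on the bench is moved by more than 30 mm (distance of any of spanner, screwdriver, gear, piston, spray_can, filter_carton, bearing, screw_tray from where it was at the start of the episode above 0.03 m).
It also fails if it takes over 61 s, if anything falls off the work surface, if the arm or the gripper's body presses on something with over 40 N, if the wrist force passes 120 N, or if a joint passes its speed limit or range.

ROBOT

A 7-joint arm with a two-finger parallel gripper is mounted at the origin on the work surface. World frame = base frame: x ahead of the robot, y to its left, z up, the work surface at z = 0. Lengths are in m, angles in rad, forces in N, time in s.
With the tool pointing down it reaches from about 0.4 to 0.85 m from the base axis. Payload 10.4 kg.
Tool frame: the origin (TCP) lies on the centre line of the jaws, within the pads' length; the fingertips stand 14 mm ahead of it and the grasp point (between the pads) lies 5 mm behind it (tip_reach is the z of the fingertips in the tool frame, in m); z points along the fingers, x is the direction in which the jaws open and shut, and the axes are right-handed (so a half turn about z gives the same grasp; the last joint's range is limited). The gripper opens to 87 mm and grips with 3 to 60 N. Pads are 19 mm wide; open, the fingers measure 117 mm over their backs; the gripper's body (75 mm by 190 mm) begins 51 mm behind the grasp point.
Start: joints at [-1.371, 0.332, -0.065, 1.46, 0.022, 1.35, -0.088], TCP at [0.138, 0.61, 0.237] pointing down, gripper open.
Joint ranges: [-2.6, 2.6], [-0.5, 2.12], [-1.47, 1.34], [0.16, 2.42], [-1.27, 4.41], [0.06, 2.06], [-2.6, 2.6]. Speed limits (rad/s): [2.22, 2.22, 2.79, 2.79, 3.14, 3.14, 3.14].

INTERFACE

Orientations are given as a unit quaternion [x, y, z, w].
In Python, from bench import * gives the robot as it stands.
- The arm moves only by the tool carry_out, never from a script. Its argument "rows" is a list of rows, each a list of 5 numbers: the closure, from -1 (fully open) to 1 (shut), so that 0 is half open, then the shift along the tool's x, y, z in units of 30 mm (1.0 is 30 mm), then the turn about the tool's z in units of 5 degrees (1.0 is 5 degrees). In form: [[jaw, x, y, z, turn], ...]. A call has 1 to 20 rows; each row shifts and turns the pose as measured when the row begins, along the tool's axes as they then stand; what a row does not reach is not made up. A row lasts 1/12 s, in which the tool goes at most 41.7 mm and 7.16 degrees, less where a joint would pass 70% of its speed; a pose out of reach is approached as far as the arm can. A call is refused whole if a number of a shift passes 1 or a number of a turn 1, either way. A call with a gripper value outside its range is refused whole. The fingers move at their own pace and stop on an object; "force" is the grip in N (left out, the last holds). Time passes only in rows, so rows that do not move let the fingers close. It gives the time, the measured TCP pose, the force and the opening at its end, in the units of the state.
- read_state(): the state, without advancing time (a new reading comes with each control period).
- camera(name): name is "scene" or "side" or "wrist"; returns the picture (400x640x3 uint8, blue, green, red); there is no depth.
- camera_info(name): a dict with "fx", "fy", "cx", "cy" (pixels), "dist_coeffs" ([k1, k2, p1, p2, k3] as OpenCV has them; the pictures are not rectified), "extrinsics" (4x4, takes a point from camera to world coordinates); the wrist camera has in their place "tool_from_camera" (4x4, takes a point from camera to tool coordinates, whose origin is the TCP and whose axes are the tool frame's). Camera axes: x right, y down, z forward; pixel columns grow to the right and rows downward; lengths in m; the calibration is good to about 2 mm. A picture is of the moment at which its call begins: read the wrist's pose just before it. camera_info takes no time and is no camera call.
- close_job(): hands the job in, once; it reports no verdict.
Trained networks look in the newest picture that a camera, given by its name, has taken for a name from the list of things; names that differ only in an ending like _2 or _b are one class to them, and where a whole thing is asked for, a point or a joint stands for the part that bears it (a point fixed in the world has none). Each returns a list of dicts, best first, with "conf" (0 to 1); they miss things now and then, are a little off and sometimes report something else, mostly with a low value. They report only what shows in the picture. A call takes as long as a camera call.
- recognise(query, camera): "box" ([centre column, centre row, width, height] in pixels, round what is visible of it).
- silhouettes(query, camera): "mask" (400x640 bool, what is visible of it) and "box" ([centre column, centre row, width, height] in pixels, round what is visible of it).
- pinpoint(query, camera): "xy" ([column, row] in pixels: a listed point, or the origin of a listed thing).
The state is a dict: "time": time; "joint_positions": joint angles; "joint_vel": joint speeds; "joint_torque": joint torques, N m; "ee_pos": TCP position; "eef_rot": TCP orientation; "ft_force": force on the tool from outside, world axes, zero at the start; "torque": the same for the moment, N m; "width": finger opening in m.
Only numpy, scipy, OpenCV 4.12 (cv2) and the standard library are available. Lean on these libraries where they do the work, as an engineer would, in place of code of your own. Each camera call takes 0.05 s, during which the arm holds its last target. There are 200 camera calls.

## Working session

There is one attempt and no reset: what is moved stays moved. The work goes in short steps, Python scripts to look and compute and a tool call to move; the robot and the scene stay as the last step left them, time stands still between calls to the robot, and variables do not carry over. Pictures are saved under pics/ and viewed, about 8 in all and at most 12, crops included, and the job is handed in when it is done.

Besides the shell and the picture viewer there is one more tool, called after ">>>" by a JSON object that holds its "op" and its "data". carry_out: Moves the arm, as the interface text tells. Its arguments: {"type":"object","properties":{"rows":{"type":"array","items":{"type":"array","items":{"type":"number"}}},"force":{"type":"number"}},"required":["rows"]}

```bash
mkdir -p pics
cat > h.py <<'E'
from bench import *
import numpy as np, cv2
from scipy.spatial.transform import Rotation as R
def cam(name, st=None):
    i=camera_info(name); K=np.array([[i['fx'],0,i['cx']],[0,i['fy'],i['cy']],[0,0,1.]])
    if name=='wrist':
        T=np.eye(4); T[:3,:3]=R.from_quat(st['eef_rot']).as_matrix(); T[:3,3]=st['ee_pos']
        T=T@np.array(i['tool_from_camera'])
    else: T=np.array(i['extrinsics'])
    return K,np.array(i['dist_coeffs'],float),T
def ray(c,xy):
    K,d,T=c; p=cv2.undistortPoints(np.array([[xy]],float),K,d)[0,0]
    return T[:3,3],T[:3,:3]@np.array([p[0],p[1],1])
def atz(c,xy,z):
    o,v=ray(c,xy); return o+v*(z-o[2])/v[2]
def tri(obs):
    A=0;b=0
    for c,xy in obs:
        o,v=ray(c,xy); v=v/np.linalg.norm(v); P=np.eye(3)-np.outer(v,v); A=A+P; b=b+P@o
    x=np.linalg.solve(A,b); return x
def proj(c,X):
    K,d,T=c; W=np.linalg.inv(T)
    return cv2.projectPoints(np.array(X,float).reshape(-1,1,3),cv2.Rodrigues(W[:3,:3])[0],W[:3,3],K,d)[0][:,0]
E
python3 - <<'E'
from h import *
st=read_state(); print(st)
C={}
for n in ['scene','side','wrist']:
    im=camera(n); cv2.imwrite(f'pics/a_{n}.png',im); C[n]=cam(n,st); print(n,C[n][2].round(3).tolist())
for q in ['lid_rib','lid_slot','lid_press','lid_hole_far','lid_hole_near','stud_head','boss_far','boss_near','lug_far','housing','lid']:
    obs=[]
    for n in C:
        r=pinpoint(q,n)
        if r: 
            print(q,n,[(np.round(x['xy'],1).tolist(),round(x['conf'],2)) for x in r[:2]])
            if r[0]['conf']>.4: obs.append((C[n],r[0]['xy']))
    if len(obs)>1:
        X=tri(obs); print('  ->',X.round(4), [np.round(proj(c,X)[0]-xy,1).tolist() for c,xy in obs])
E
```

```text
{'time': 0.0, 'joint_positions': array([-1.37059645,  0.33290779, -0.06468793,  1.46096371,  0.02163518,
        1.34990215, -0.08851415]), 'joint_vel': array([ 6.59033129e-04,  1.02900486e-04,  4.73618532e-04,  1.28323921e-04,
        1.31436638e-03, -1.17115742e-03,  2.89595085e-05]), 'joint_torque': array([ 5.84182744e-04, -6.23258400e+01,  2.49110861e-02, -3.89892876e+01,
       -6.13276125e-02,  4.00123664e-02,  1.52069429e-04]), 'ee_pos': array([0.13804103, 0.60917681, 0.23572079]), 'eef_rot': array([ 7.81331217e-01,  6.24116158e-01, -5.44985419e-04,  5.03992058e-04]), 'ft_force': array([0.18203243, 0.36691503, 0.48665791]), 'torque': array([ 0.01301825,  0.01391382, -0.01154299]), 'width': 0.08666156095133373}
scene [[-0.32, 0.576, -0.752, 1.407], [0.947, 0.199, -0.251, 0.268], [0.005, -0.793, -0.609, 0.773], [0.0, 0.0, 0.0, 1.0]]
side [[0.777, -0.35, 0.523, -0.138], [-0.629, -0.436, 0.643, -0.812], [0.003, -0.829, -0.559, 0.786], [0.0, 0.0, 0.0, 1.0]]
wrist [[0.221, 0.928, 0.3, 0.055], [0.975, -0.21, -0.069, 0.628], [-0.002, 0.308, -0.952, 0.383], [0.0, 0.0, 0.0, 1.0]]
lid_ri
[... 880 characters left out ...]
5)]
  -> [ 0.5522 -0.1445  0.1024] [[1.0, -0.4], [1.1, 0.4]]
boss_far scene [([224.0, 169.0], 0.69)]
boss_far side [([406.3, 258.0], 0.83)]
  -> [ 0.5424 -0.3343  0.082 ] [[0.8, -0.1], [1.0, 0.2]]
boss_near scene [([245.1, 156.1], 0.8), ([275.3, 178.3], 0.73)]
boss_near side [([374.2, 265.9], 0.89)]
  -> [ 0.457  -0.3055  0.0848] [[0.3, -0.1], [0.4, 0.1]]
lug_far scene [([224.3, 177.0], 0.87)]
lug_far side [([410.2, 246.9], 0.64), ([355.7, 345.5], 0.24)]
  -> [ 0.5817 -0.3118  0.0825] [[0.5, -0.1], [0.6, 0.1]]
housing side [([368.5, 260.5], 0.83), ([355.3, 347.4], 0.17)]
lid scene [([384.8, 218.2], 0.86)]
lid side [([280.1, 198.3], 0.57)]
  -> [0.5187 0.1807 0.0033] [[0.0, -0.0], [0.0, 0.0]]
```

View pictures.

View pics/a_scene.png

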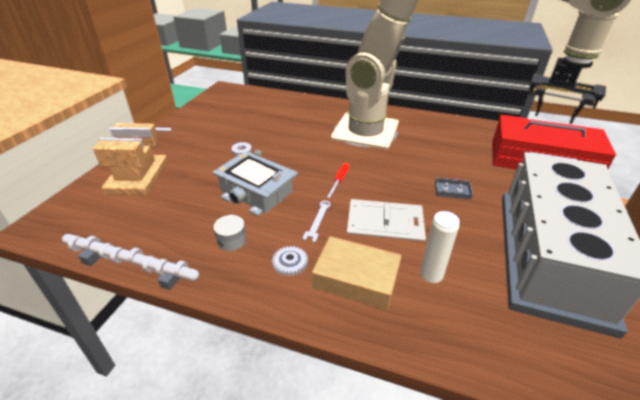

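View pics/a_side.png

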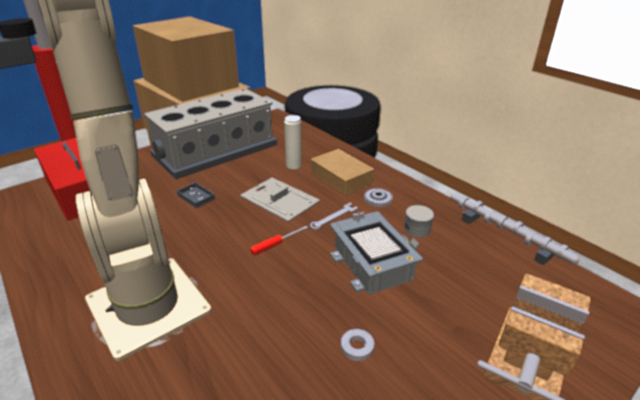

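Run:
```python
from h import *
c=cam('scene');s=cam('side')
print([atz(c,p,0)[:2].round(3) for p in [(513,315),(508,200),(435,280),(360,302),(316,288),(471,196),(306,240),(335,180),(250,152)]])
print([atz(s,p,0)[:2].round(3) for p in [(170,193),(275,145),(293,167),(310,228),(283,232)]])
```

```text
[array([0.752, 0.525]), array([0.3  , 0.534]), array([0.706, 0.345]), array([0.833, 0.182]), array([0.828, 0.069]), array([0.317, 0.423]), array([ 0.679, -0.012]), array([ 0.376, -0.018]), array([ 0.309, -0.373])]
[array([0.249, 0.446]), array([0.733, 0.522]), array([0.681, 0.328]), array([ 0.498, -0.004]), array([0.424, 0.031])]
```

>>> {"op": "carry_out", "data": {"rows": [[-1,-0.6,0.8,0,-1],[-1,-0.6,0.8,0,-1],[-1,-0.6,0.8,0,-1],[-1,-0.6,0.8,0,-1]]}}

```text
time: 2.13
ee_pos: [0.2212, 0.5311, 0.2354]
eef_rot: [0.652, 0.758, -0.001, -0.002]
ft_force: [0.9, 0.2, -0.4]
width: 0.0867
```

>>> {"op": "carry_out", "data": {"rows": [[-1,-1,0,0,0],[-1,-1,0,0,0],[-1,-1,0.2,0,0],[-1,-1,0.8,0,0],[-1,-1,0.8,0,0],[-1,-1,0.8,0,0],[-1,-1,0.8,0,0],[-1,-1,0.8,0,0],[-1,-1,0.8,0,0],[-1,-1,0.8,0,0],[-1,-1,0.8,0,0],[-1,-1,0.8,0,0],[-1,-0.6,0.5,0,0],[-1,0,0,0,0]]}}

```text
time: 3.3
ee_pos: [0.5301, 0.1705, 0.2365]
eef_rot: [0.652, 0.759, 0.003, -0.0]
ft_force: [-0.1, 0.2, -0.5]
width: 0.0871
```

```bash
cat > look.py <<'E'
from h import *
import sys
def look(qs,tag,z=None,show=True):
    st=read_state(); im=camera('wrist'); c=cam('wrist',st); cv2.imwrite(f'pics/{tag}.png',im)
    print('t',round(st['time'],2),'tcp',st['ee_pos'].round(4),'yaw_x',np.degrees(np.arctan2(*R.from_quat(st['eef_rot']).as_matrix()[[1,0],0])).round(2),'F',st['ft_force'].round(1),'w',round(st['width'],4))
    out={}
    for q,z in qs.items():
        r=pinpoint(q,'wrist')
        if r: out[q]=atz(c,r[0]['xy'],z); print(q,[(np.round(x['xy'],1).tolist(),round(x['conf'],2),atz(c,x['xy'],z)[:2].round(4).tolist()) for x in r[:2]])
    return c,out,im
E
python3 - <<'E'
from look import *
look(dict(lid_rib=.021,lid_slot=0.003,lid_press=.006,lid_hole_far=.004,lid_hole_near=.004,lid=0.0),'b')
E
```

```text
t 3.3 tcp [0.5301 0.1705 0.2365] yaw_x 98.67 F [-0.1  0.2 -0.5] w 0.0871
lid_rib [([335.7, 165.1], 0.73, [0.5192, 0.1881])]
lid_slot [([403.4, 159.9], 0.77, [0.5044, 0.2683])]
lid_press [([254.2, 164.4], 0.91, [0.5358, 0.094])]
lid_hole_far [([256.2, 200.4], 0.67, [0.5809, 0.1002])]
lid_hole_near [([251.1, 128.8], 0.83, [0.4952, 0.0863])]
lid [([330.0, 159.7], 0.7, [0.518, 0.1821]), ([32.0, 282.8], 0.31, [0.7545, -0.2096])]
```

View pics/b.png

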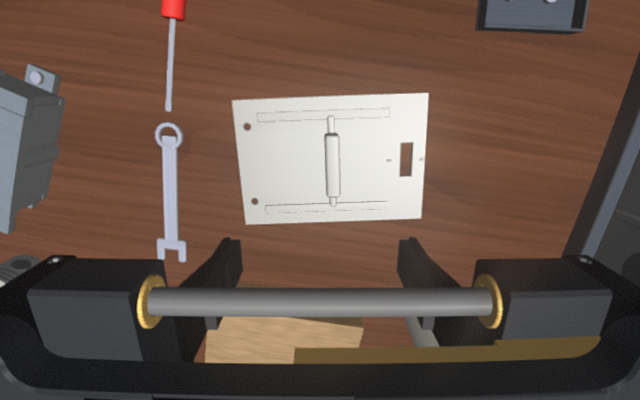

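>>> {"op": "carry_out", "data": {"rows": [[-1,0.5,-0.28,0.5,-0.2],[-1,0,0,1,0],[-1,0,0,1,0],[-1,0,0,1,0],[-1,0,0,1,0],[-1,0,0,1,0],[-1,0,0,0.2,0],[-1,0,0,0,0]], "force": 50}}

```text
time: 4.32
ee_pos: [0.513, 0.2016, 0.0633]
eef_rot: [0.636, 0.772, 0.008, -0.002]
ft_force: [0.4, -0.2, -0.1]
width: 0.0871
```

Run:
```python
from look import *
look(dict(lid_rib=.021,lid_slot=0.003,lid_press=.006,lid_hole_far=.004,lid_hole_near=.004),'c')
```

```text
t 4.32 tcp [0.513  0.2016 0.0633] yaw_x 101.01 F [ 0.4 -0.2 -0.1] w 0.0871
lid_slot [([416.0, 225.0], 0.86, [0.5014, 0.2682])]
lid_press [([157.5, 229.5], 0.71, [0.5368, 0.0934])]
lid_hole_far [([167.7, 280.6], 0.69, [0.5779, 0.1011])]
lid_hole_near [([145.0, 162.1], 0.97, [0.4913, 0.0827])]
```

>>> {"op": "carry_out", "data": {"rows": [[-1,-0.64,0.06,0,-0.05],[-1,0,0,0,0],[-1,0,0,0,0]]}}

```text
time: 4.87
ee_pos: [0.5225, 0.184, 0.0692]
eef_rot: [0.634, 0.773, 0.013, 0.0]
ft_force: [-1.5, 0.9, -0.5]
width: 0.087
```

>>> {"op": "carry_out", "data": {"rows": [[-1,0,0,0.7,0],[-1,0,0,0.5,0],[-1,0,0,0.15,0],[-1,0,0,0,0]]}}

```text
time: 5.2
ee_pos: [0.526, 0.186, 0.0316]
eef_rot: [0.635, 0.772, 0.017, 0.002]
ft_force: [0.3, 0.1, -0.6]
width: 0.087
```

>>> {"op": "carry_out", "data": {"rows": [[-1,0,0,0,0],[-1,0,0,0,0],[-1,0,0,0,0],[-1,0,0,0,0],[-1,0,0,0,0],[-1,0,0,0,0]]}}

```text
time: 5.7
ee_pos: [0.5276, 0.1872, 0.0352]
eef_rot: [0.635, 0.772, 0.019, 0.002]
ft_force: [0.1, -0.4, -0.8]
width: 0.0872
```

>>> {"op": "carry_out", "data": {"rows": [[-1,-0.03,-0.26,0.3,0]]}}

```text
time: 5.78
ee_pos: [0.5223, 0.1858, 0.0275]
eef_rot: [0.635, 0.772, 0.021, 0.003]
ft_force: [0.9, 0.2, 0.2]
width: 0.0869
```

>>> {"op": "carry_out", "data": {"rows": [[1,-0.05,-0.14,0.2,0],[1,0,0,0.02,0],[1,0,0,0.02,0],[1,0,0,0.02,0],[1,0,0,0.02,0],[1,0,0,0.02,0]], "force": 55}}

```text
time: 6.28
ee_pos: [0.5215, 0.17, 0.0207]
eef_rot: [0.638, 0.77, 0.018, 0.009]
ft_force: [-2.4, -9.9, 16.4]
width: 0.0549
```

>>> {"op": "carry_out", "data": {"rows": [[-0.2,0,0,-0.25,0],[-0.2,0.4,0,-0.05,0],[-0.2,0,0,0,0]]}}

```text
time: 6.53
ee_pos: [0.5177, 0.1796, 0.0289]
eef_rot: [0.64, 0.768, 0.017, 0.009]
ft_force: [0.5, 0.9, 0.1]
width: 0.0523
```

Run:
```python
from look import *
look(dict(lid_rib=.021,lid_slot=0.003,lid_press=.006,lid_hole_far=.004,lid_hole_near=.004),'d')
```

```text
t 6.53 tcp [0.5177 0.1796 0.0289] yaw_x 100.46 F [0.5 0.9 0.1] w 0.0523
lid_rib [([330.9, 267.5], 0.64, [0.5204, 0.1862])]
lid_slot [([473.6, 240.0], 0.85, [0.4983, 0.269])]
lid_press [([171.7, 251.9], 0.89, [0.5362, 0.0948])]
lid_hole_near [([154.4, 173.7], 0.63, [0.4905, 0.0834])]
```

View pics/d.png

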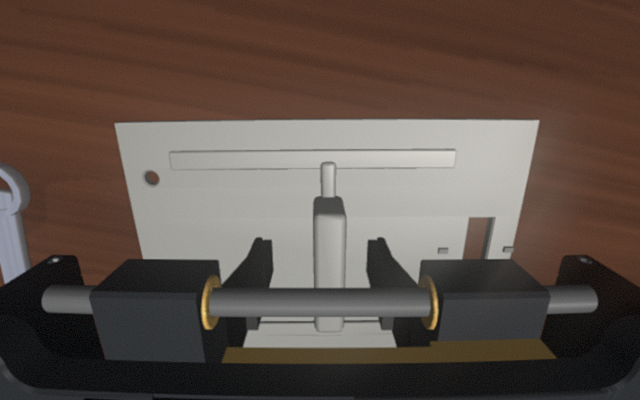

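>>> {"op": "carry_out", "data": {"rows": [[1,0.07,0,0.12,-0.3],[1,0,0,0.01,0],[1,0,0,0.01,0],[1,0,0,0.01,0],[1,0,0,0.01,0],[1,0,0,0.01,0]]}}

```text
time: 7.33
ee_pos: [0.518, 0.1798, 0.0226]
eef_rot: [0.629, 0.777, 0.017, 0.01]
ft_force: [-0.4, 3.3, 2.0]
width: 0.0199
```

>>> {"op": "carry_out", "data": {"rows": [[1,0,0,-0.03,0],[1,0,0,0,0],[1,0,0,0,0]]}}

```text
time: 7.58
ee_pos: [0.5174, 0.1796, 0.023]
eef_rot: [0.629, 0.777, 0.016, 0.01]
ft_force: [-0.2, 1.4, -1.2]
width: 0.0156
```

>>> {"op": "carry_out", "data": {"rows": [[1,0,0,-0.5,0],[1,0,0,-1,0],[1,0,0,-1,0],[1,0,0,-1,0],[1,0,0,-1,0],[1,0,0,-0.6,0],[1,0,0,0,0]]}}

```text
time: 8.17
ee_pos: [0.508, 0.1738, 0.1774]
eef_rot: [0.63, 0.777, 0.009, 0.008]
ft_force: [0.6, 0.8, -4.4]
width: 0.0156
```

Run:
```python
from look import *
look(dict(lid_slot=.155,lid_press=.161,lid_hole_near=.16,stud_head=.104,boss_near=.085,boss_far=.085),'e')
s=read_state(); r=R.from_quat(s['eef_rot']).as_matrix(); print(r.round(3),s['joint_positions'].round(3))
c=cam('scene'); camera('scene')
d=cam('side'); camera('side')
for q in ['stud_head','boss_near','boss_far','lid_slot','lid_press','lid_hole_near']:
    a,b=pinpoint(q,'scene'),pinpoint(q,'side')
    if a and b: print(q,tri([(c,a[0]['xy']),(d,b[0]['xy'])]).round(4),a[0]['conf'],b[0]['conf'])
```

```text
t 8.17 tcp [0.508  0.1738 0.1774] yaw_x 101.91 F [ 0.6  0.8 -4.4] w 0.0156
lid_slot [([472.1, 250.0], 0.96, [0.4907, 0.2613])]
lid_press [([157.0, 255.0], 0.97, [0.5284, 0.0833])]
lid_hole_near [([144.6, 173.3], 0.96, [0.4816, 0.0744])]
[[-0.207  0.978  0.017]
 [ 0.978  0.207  0.001]
 [-0.003  0.017 -1.   ]] [-0.714  0.166  0.326  1.816 -0.052  1.152  1.408]
stud_head [ 0.5355 -0.0541  0.1771] 0.53 0.5
boss_near [ 0.4508 -0.3107  0.0861] 0.97 0.96
boss_far [ 0.5361 -0.3436  0.0828] 0.79 0.89
lid_slot [0.5327 0.2359 0.1426] 0.61 0.71
lid_press [0.5337 0.0819 0.1553] 0.81 0.56
lid_hole_near [0.4729 0.067  0.1564] 0.63 0.87
```

```bash
cat > fit.py <<'E'
from h import *
from scipy.optimize import least_squares
HP=dict(stud_head=(0,.088,.104),boss_far=(.045,-.096,.085),boss_near=(-.045,-.096,.085),lug_far=(.077,-.06,.085),housing=(0,0,0))
LP=dict(lid_rib=(0,0,.021),lid_slot=(0,.088,0),lid_press=(0,-.094,.006),lid_hole_far=(.045,-.096,0),lid_hole_near=(-.045,-.096,0),lid=(0,0,0))
def collect(names,cams,n=1,minc=.4):
    obs=[]
    for _ in range(n):
        for cn in cams:
            st=read_state(); camera(cn); c=cam(cn,st)
            for q in names:
                r=pinpoint(q,cn)
                if r and r[0]['conf']>minc: obs.append((cn,c,q,np.array(r[0]['xy']),r[0]['conf']))
    return obs
def fit(obs,P,x0,free=3):
    # params x,y,yaw[,z]
    def pts(p,q):
        X=np.array(P[q]); return R.from_euler('z',p[2]).apply(X)+[p[0],p[1],p[3] if free>3 else x0[3]]
    f=lambda p: np.concatenate([proj(c,[pts(p,q)])[0]-xy for _,c,q,xy,_ in obs])
    s=least_squares(f,x0[:free],loss='soft_l1',f_scale=1.)
    return s.x,f(s.x).reshape(-1,2)
E
python3 - <<'E'
from fit import *
obs=collect(HP,['scene','side'],2)
for sel in (['scene','side'],['scene'],['side']):
    o=[x for x in obs if x[0] in sel]
    p,r=fit(o,HP,[.525,-.228,-.31,0.]); print(sel,p.round(4),np.degrees(p[2]).round(2))
    if len(sel)>1:
        for x,e in zip(o,r): print(x[0],x[2],round(x[4],2),x[3].round(1),e.round(1))
E
```

```text
['scene', 'side'] [ 0.5278 -0.2318 -0.3155] -18.08
scene stud_head 0.54 [277.1 179.7] [-0.1 -3.1]
scene boss_far 0.72 [224.8 165.4] [-0.7  2.3]
scene boss_near 0.68 [452.1 191.7] [-207.4  -36.2]
scene lug_far 0.98 [225.  177.6] [-0.7 -1.3]
scene housing 0.83 [257.1 194.1] [ 1.5 -0.9]
side boss_far 0.59 [410. 263.] [-2.2 -4.9]
side boss_near 0.7 [375.8 267. ] [-0.6  0.1]
side lug_far 0.67 [410.7 247.4] [ 0.7 -1.1]
side housing 0.63 [369.  264.6] [ 2.  -0.8]
scene stud_head 0.64 [274.  177.2] [ 3.  -0.6]
scene boss_far 0.86 [223.1 169. ] [ 1.  -1.3]
scene boss_near 0.9 [245.8 155.4] [-1.1  0.1]
scene lug_far 0.62 [356.5 171.4] [-132.2    4.9]
scene housing 0.7 [430.  273.4] [-171.4  -80.2]
side stud_head 0.63 [359.  217.7] [ 0.1 -2.9]
side boss_far 0.96 [408.8 257.3] [-1.   0.8]
side boss_near 0.66 [375.5 268.4] [-0.3 -1.3]
side lug_far 0.93 [412.7 245.4] [-1.3  0.9]
side housing 0.55 [367.9 264.2] [ 3.1 -0.4]
['scene'] [ 0.5341 -0.2269 -0.3731] -21.38
['side'] [ 0.5249 -0.2339 -0.2933] -16.81
```

>>> {"op": "carry_out", "data": {"rows": [[1,-0.8,0.6,0,1],[1,-0.8,0.6,0,1],[1,-0.8,0.6,0,1],[1,-0.8,0.6,0,1],[1,-0.8,0.6,0,1],[1,-0.8,0.6,0,1],[1,0,0,0,0]]}}

```text
time: 11.0
ee_pos: [0.6152, 0.0276, 0.1753]
eef_rot: [0.814, 0.581, 0.009, 0.005]
ft_force: [-0.7, -1.8, -3.5]
width: 0.0155
```

Run:
```python
from look import *
c,o,im=look(dict(stud_head=.104,boss_near=.085,boss_far=.085,lug_far=.085,lid_slot=.155),'f')
K=c[0]; print(K[0,0])
print(proj(c,[[.555,-.148,.104],[.525,-.228,.085]]).round(0), [atz(c,p,.1)[:2].round(3) for p in [(0,0),(0,250),(320,60)]])
```

```text
t 11.0 tcp [0.6152 0.0276 0.1753] yaw_x 71.05 F [-0.7 -1.8 -3.5] w 0.0155
stud_head [([62.8, 215.2], 0.56, [0.5523, -0.151])]
lid_slot [([466.7, 251.6], 0.83, [0.6445, 0.108]), ([613.3, 152.7], 0.66, [0.613, 0.1975])]
325.4062821888066
[[ 68. 217.]
 [-13. 206.]] [array([ 0.411, -0.116]), array([ 0.561, -0.224]), array([0.516, 0.062])]
```

View pics/f.png

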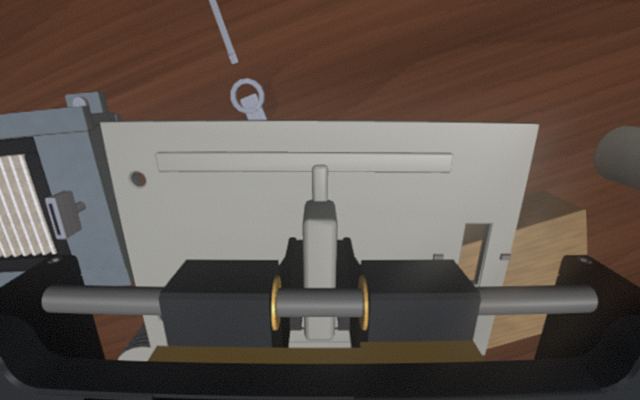

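>>> {"op": "carry_out", "data": {"rows": [[1,-1,0,0,0],[1,-1,0,0,0],[1,-1,0,0,0],[1,-1,0,0,0],[1,-1,0,0,0],[1,-1,0,0,0],[1,0,0,0,0]]}}

```text
time: 11.88
ee_pos: [0.5565, -0.1298, 0.1725]
eef_rot: [0.803, 0.596, 0.012, 0.001]
ft_force: [0.1, -1.1, -3.3]
width: 0.016
```

Run:
```python
from look import *
c,o,im=look(dict(boss_near=.085,boss_far=.085,lug_far=.085,lid_slot=.155,lid_press=.161,lid_hole_near=.157),'g')
```

```text
t 11.88 tcp [ 0.5565 -0.1298  0.1725] yaw_x 73.24 F [ 0.1 -1.1 -3.3] w 0.016
boss_near [([43.9, 160.5], 0.74, [0.4592, -0.3146])]
boss_far [([72.6, 264.7], 0.98, [0.5438, -0.3395])]
lug_far [([123.7, 298.2], 0.62, [0.5857, -0.3131])]
lid_slot [([469.9, 253.3], 0.64, [0.583, -0.0473]), ([318.0, 252.8], 0.23, [0.5563, -0.1307])]
lid_hole_near [([141.5, 174.9], 0.79, [0.4857, -0.2043]), ([471.0, 253.8], 0.52, [0.5822, -0.0475])]
```

View pics/g.png

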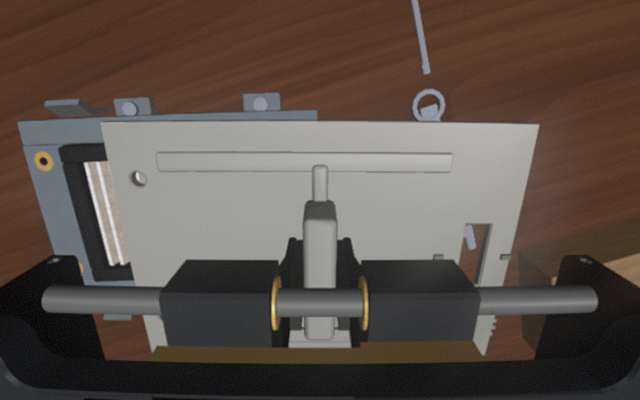

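Run:
```python
from look import *
st=read_state(); c=cam('wrist',st); im=cv2.imread('pics/g.png')
g=cv2.GaussianBlur(cv2.cvtColor(im,cv2.COLOR_BGR2GRAY),(3,3),0).astype(float)
def edge(cols,r0,r1):
    P=[(x,r0+.5+np.argmax(np.diff(g[r0:r1,x]))) for x in cols]
    return np.array(P,float)
def line(P,z,name):
    W=np.array([atz(c,p,z)[:2] for p in P]); 
    v=cv2.fitLine(W.astype(np.float32),cv2.DIST_HUBER,0,1e-4,1e-4)[:,0] if 0 else cv2.fitLine((W*1000).astype(np.float32),cv2.DIST_HUBER,0,.01,.01)[:,0]
    a=np.degrees(np.arctan2(v[1],v[0]))%180; print(name,'ang',a.round(2),'pt',v[2:].round(1),'rows',P[:,1][::6])
line(np.r_[edge(range(25,45),112,135),edge(range(185,240),104,122),edge(range(285,312),104,122)],.085,'flange top edge(bright?)')
line(edge(range(110,530,6),114,135),.155,'lid edge')
print(g[100:130,200].astype(int), g[112:132,400].astype(int))
```

```text
flange top edge(bright?) ang 72.81 pt [ 471.  -182.5] rows [120.5 120.5 120.5 120.5 113.5 113.5 120.5 120.5 120.5 120.5 120.5 120.5
 120.5 120.5 120.5 120.5 120.5]
lid edge ang 73.39 pt [491.8 -93.7] rows [121.5 121.5 121.5 121.5 120.5 120.5 120.5 120.5 121.5 122.5 122.5 122.5]
[ 69  69  68  68  69  70  71  73  75  75  74  71  73  89 108 117 118 118
 116 108 108 128 153 163 163 162 162 162 161 161] [ 69  69  69  69  69  69  69  69  80 110 147 170 176 176 176 175 174 175
 175 174]
```

Run:
```python
from look import *
st=read_state(); c=cam('wrist',st); im=cv2.imread('pics/g.png')
g=cv2.GaussianBlur(cv2.cvtColor(im,cv2.COLOR_BGR2GRAY),(3,3),0).astype(float)
def sub(x,a,b,t):
    s=g[a:b,x]; i=np.argmax(s>t); return (x,a+i-1+(t-s[i-1])/(s[i]-s[i-1]))
P=[sub(x,106,128,93) for x in [*range(24,44,2),*range(180,236,4),*range(290,312,4)]]
W=np.array([atz(c,p,.085)[:2] for p in P]); print(np.round(P[::5],1).tolist())
v=cv2.fitLine((W*1000).astype(np.float32),cv2.DIST_HUBER,0,.01,.01)[:,0]; print('flange',np.degrees(np.arctan2(v[1],v[0]))%180,v[2:])
a=np.arctan2(*( -v[:2] if v[1]<0 else v[:2])[::-1]); n=np.array([np.sin(a),-np.cos(a)])
for X in ([528,-235],[552.3,-151],[501.5,-327]): print((np.array(X)-v[2:])@n)
P=[sub(x,114,130,120) for x in range(110,530,6)]
W=np.array([atz(c,p,.157)[:2] for p in P]); v=cv2.fitLine((W*1000).astype(np.float32),cv2.DIST_HUBER,0,.01,.01)[:,0]
a=np.arctan2(*( -v[:2] if v[1]<0 else v[:2])[::-1]); n=np.array([np.sin(a),-np.cos(a)]); print('lid',np.degrees(a),(st['ee_pos'][:2]*1000-v[2:])@n)
M=R.from_quat(st['eef_rot']).as_matrix(); print('tool z',M[:,2].round(3))
```

```text
[[24.0, 121.0], [34.0, 120.5], [180.0, 113.5], [200.0, 113.2], [220.0, 112.3], [294.0, 109.9]]
flange 75.025215 [ 460.22592 -205.33879]
73.13672070984921
74.90640316491204
71.3089016008862
lid 73.382484 72.98435315943259
tool z [ 0.02   0.015 -1.   ]
```

>>> {"op": "carry_out", "data": {"rows": [[1,-0.95,0.02,0,-0.1],[1,-0.95,0.02,0,-0.1],[1,-0.95,0.02,0,0],[1,-0.9,0.02,0,0],[1,0,0,0,0]]}}

```text
time: 12.65
ee_pos: [0.5337, -0.2277, 0.1691]
eef_rot: [0.79, 0.613, 0.013, -0.0]
ft_force: [-0.3, -1.3, -4.1]
width: 0.0154
```

Run:
```python
from look import *
c,o,im=look(dict(stud_head=.104,lid_slot=.15,lid_hole_near=.152),'h1')
cv2.imwrite('pics/h1c.png',cv2.resize(im[180:320,400:560],None,fx=4,fy=4,interpolation=cv2.INTER_CUBIC))
print(np.round(R.from_quat(read_state()['eef_rot']).as_matrix()[:,2],3))
```

```text
t 12.65 tcp [ 0.5337 -0.2277  0.1691] yaw_x 75.64 F [-0.3 -1.3 -4.1] w 0.0154
stud_head [([526.0, 323.2], 0.53, [0.6678, -0.0837])]
lid_slot [([467.0, 251.3], 0.71, [0.5561, -0.1449])]
lid_hole_near [([141.4, 174.1], 0.94, [0.4658, -0.3057])]
[ 0.02  0.02 -1.  ]
```

View pics/h1c.png

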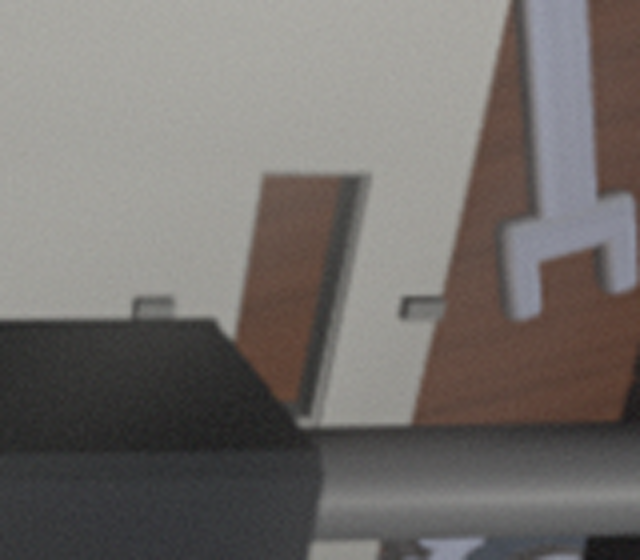

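>>> {"op": "carry_out", "data": {"rows": [[1,-0.33,-0.16,0.2,0.2],[1,0,0,0.4,0],[1,0,0,0.3,0],[1,0,0,0.05,0]]}}

```text
time: 13.18
ee_pos: [0.5306, -0.2254, 0.1373]
eef_rot: [0.792, 0.611, 0.015, -0.002]
ft_force: [-0.7, -0.7, -4.4]
width: 0.0157
```

Run:
```python
from look import *
c,o,im=look(dict(stud_head=.104,lid_slot=.125,lid_hole_near=.125),'i')
cv2.imwrite('pics/ic.png',cv2.resize(im[180:320,400:560],None,fx=4,fy=4,interpolation=cv2.INTER_CUBIC))
print(np.round(R.from_quat(read_state()['eef_rot']).as_matrix()[:,2],3))
```

```text
t 13.18 tcp [ 0.5306 -0.2254  0.1373] yaw_x 75.28 F [-0.7 -0.7 -4.4] w 0.0157
lid_slot [([468.8, 251.6], 0.71, [0.5499, -0.1442])]
lid_hole_near [([142.8, 175.7], 0.81, [0.4626, -0.2995])]
[ 0.024  0.021 -1.   ]
```

View pics/ic.png

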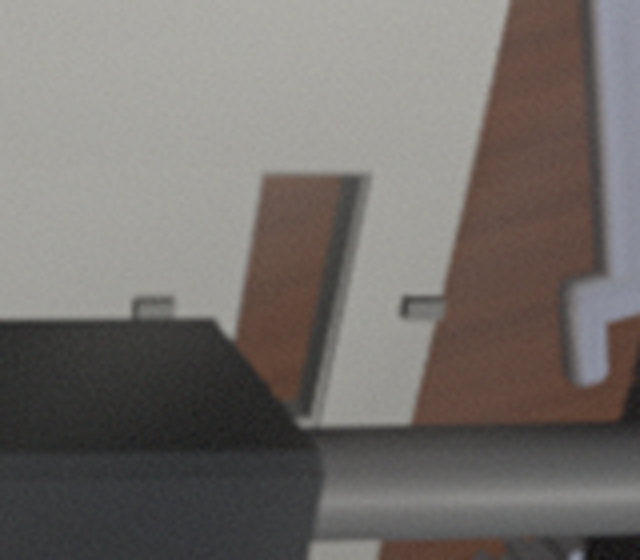

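Run:
```python
from look import *
st=read_state(); c=cam('wrist',st); zt=st['ee_pos'][2]-.0175+.006
q=[(400+x/4,180+y/4) for x,y in [(265,175),(370,175),(315,415)]]
W=np.array([atz(c,p,zt)[:2]*1000 for p in q]); print(W.round(1), 'size',np.linalg.norm(W[1]-W[0]).round(1),np.linalg.norm(W[2]-W[1]).round(1),'centre',((W[0]+W[2])/2).round(1))
print('marks',[(atz(c,(400+x/4,180+y/4),zt+.002)[:2]*1000).round(1) for x,y in [(155,306),(422,306)]])
print('tcp',st['ee_pos'])
# where the wing would show
f=cam('wrist',st); 
print(proj(f,[[.5523,-.151,.1135],[.5523,-.151,.104]]).round(0))
```

```text
[[ 533.1 -144.8]
 [ 537.1 -130.5]
 [ 573.3 -141.3]] size 14.8 37.8 centre [ 553.2 -143. ]
marks [array([ 547.4, -162.6]), array([ 558.2, -125.6])]
tcp [ 0.53167134 -0.2260057   0.13955798]
[[449. 245.]
 [443. 238.]]
```

>>> {"op": "carry_out", "data": {"rows": [[1,-0.32,0,0.08,0],[1,0,0,0.03,0]]}}

```text
time: 13.55
ee_pos: [0.5299, -0.236, 0.1368]
eef_rot: [0.792, 0.611, 0.016, -0.0]
ft_force: [-0.1, 0.2, -4.3]
width: 0.0156
```

```bash
cat > slot.py <<'E'
from look import *
import sys
t=sys.argv[1]
c,o,im=look(dict(lid_slot=.12,stud_head=.104),t)
cv2.imwrite(f'pics/{t}c.png',cv2.resize(im[200:300,430:530],None,fx=5,fy=5,interpolation=cv2.INTER_CUBIC))
print(proj(c,[[.552,-.151,.1135],[.552,-.151,.104]]).round(0))
print(np.round(R.from_quat(read_state()['eef_rot']).as_matrix()[:,2],3))
g=cv2.cvtColor(im,cv2.COLOR_BGR2GRAY)
for r in (230,238,246,254): print(r,im[r,455:500:2].mean(1).astype(int))
for r in (230,246): print(r,(im[r,455:500:2,2].astype(int)-im[r,455:500:2,0]))
E
python3 slot.py j
```

```text
t 13.55 tcp [ 0.5299 -0.236   0.1368] yaw_x 75.34 F [-0.1  0.2 -4.3] w 0.0156
lid_slot [([468.7, 250.3], 0.95, [0.5512, -0.153])]
stud_head [([462.0, 236.6], 0.81, [0.551, -0.1498])]
[[467. 246.]
 [460. 239.]]
[ 0.025  0.022 -0.999]
230 [155 158 158 158 151 133 153 131  72  91 151 136 111  89  81  72  71 104
 129 159 159 159 158]
238 [159 157 158 156 133 149 134  68  85 150 138 115  85  82  71  69  93 121
 159 160 157 157 157]
246 [157 155 154 141 144 141  64  74 147 140 118  85  75  69  63  80 111 156
 156 155 156 155 156]
254 [154 155 150 145 144  57  68 145 135 117  93  75  69  60  75 111 152 157
 155 156 156 156 152]
230 [  6   6   5   6   5   3 -12 -10   4  -2 -15 -12  -1  27  23   2   5   5
   5   7   6   6   5]
246 [  5   6   6   5 -12 -14   3  -2 -16 -14 -14  25  30   9   1   3   3   4
   5   6   6   5   7]
```

View pics/jc.png

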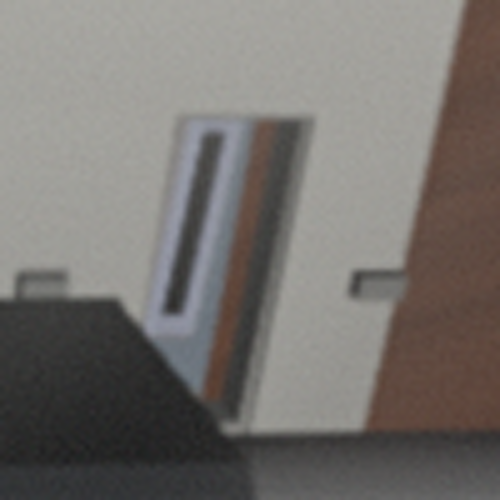

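>>> {"op": "carry_out", "data": {"rows": [[1,0.02,-0.06,0.3,0],[1,0,0,0.2,0]]}}

```text
time: 13.87
ee_pos: [0.5303, -0.2332, 0.1223]
eef_rot: [0.791, 0.611, 0.017, 0.001]
ft_force: [-1.1, -1.1, -3.8]
width: 0.0156
```

```bash
python3 slot.py k
```

```text
t 13.87 tcp [ 0.5303 -0.2332  0.1223] yaw_x 75.39 F [-1.1 -1.1 -3.8] w 0.0156
lid_slot [([469.6, 251.8], 0.67, [0.543, -0.1555]), ([156.3, 255.3], 0.41, [0.5018, -0.3126])]
stud_head [([463.6, 249.6], 0.93, [0.5513, -0.1524])]
[[474. 258.]
 [466. 250.]]
[ 0.027  0.021 -0.999]
230 [159 158 160 158 154  99  86  88  90  94 120 128 121 116 115 104  73 102
 127 161 156 158 159]
238 [153 156 158 156 109  82  81  84  99 139 152 120  74  94 152 113  89 122
 158 157 159 157 155]
246 [157 159 155 131  79  80  75  91 137 150 117  54  79 150 113  80 112 152
 158 155 156 154 155]
254 [154 152 146  80  77  71  86 134 152 124  51  72 148 113  71 108 151 157
 155 152 154 154 151]
230 [ 4  7  7  6  7  2  5  4  4  4 -1 -6 -6 -3 -4 -4  4  5  4  7  7  6  6]
246 [  6   7   7   5   1   2   2   5   0 -15  -9   3  -4 -16  -7   3   3   5
   5   6   5   6   6]
```

View pics/kc.png

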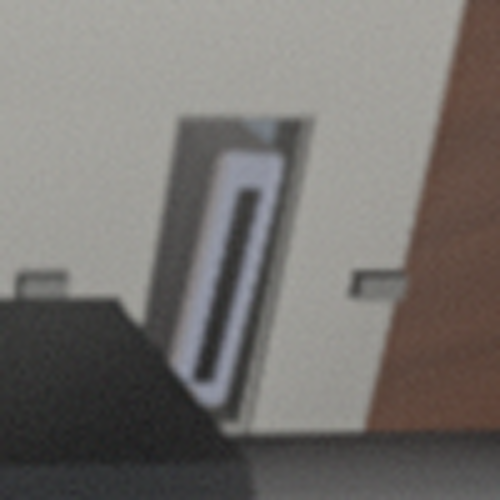

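>>> {"op": "carry_out", "data": {"rows": [[1,0.03,0,0.2,0],[1,0,0,0.2,0],[1,0,0,0.15,0]]}}

```text
time: 14.27
ee_pos: [0.5309, -0.2328, 0.1097]
eef_rot: [0.791, 0.611, 0.018, 0.0]
ft_force: [-28.4, 8.5, 66.4]
width: 0.0158
```

>>> {"op": "carry_out", "data": {"rows": [[1,0,-0.05,-0.08,0]]}}

```text
time: 14.35
ee_pos: [0.53, -0.2325, 0.113]
eef_rot: [0.791, 0.611, 0.019, 0.0]
ft_force: [1.2, -1.5, -1.6]
width: 0.0158
```

```bash
python3 slot.py l
python3 - <<'E'
from fit import *
obs=collect(['lid_rib','lid_slot','lid_press','lid_hole_far','lid_hole_near','stud_head','boss_far','boss_near','lug_far'],['scene','side'],1,.3)
for o in obs: print(o[0],o[2],o[3].round(1),round(o[4],2), proj(o[1],[R.from_euler('z',-15.2,degrees=True).apply({**HP,**LP}[o[2]])+[.528,-.235,.085 if o[2][:3]=='lid' else 0]])[0].round(1))
E
```

```text
t 14.35 tcp [ 0.53   -0.2325  0.113 ] yaw_x 75.36 F [ 1.2 -1.5 -1.6] w 0.0158
lid_slot [([470.4, 250.6], 0.67, [0.5361, -0.158])]
stud_head [([471.9, 256.4], 0.83, [0.5507, -0.151]), ([138.4, 165.2], 0.69, [0.4563, -0.3043])]
[[480. 267.]
 [472. 258.]]
[ 0.03   0.022 -0.999]
230 [160 162 162 161 127  85  85  86  90  90  90  88  88  92  84  76 105 132
 163 159 162 161 160]
238 [160 160 161 132  83  81  82  80  79  82  80  78  83 105 119 115 111 110
 111 146 160 162 156]
246 [156 160 152  87  78  76  78  78  79  76  75  83 127 150 145  91  97 130
 148 159 157 159 157]
254 [158 155 107  70  73  71  70  72  72  71  78 120 147 144  64  50 117 150
 155 156 156 155  86]
230 [ 6  6  7  6 -5  2  3  1  3  0  3  3  4  6  4  3  4  6  7  7  6  7  5]
246 [  5   6   4   2   4   3   2   5   1   2   3   4   2 -13 -14  -7  -6 -14
 -16   4   6   6   6]
scene lid_rib [252.7 166.8] 0.91 [254.5 165.9]
scene lid_slot [278.2 180.5] 0.63 [277.3 180.9]
scene lid_press [231.3 163.1] 0.95 [232.8 160.6]
scene lid_hole_near [241.6 155.6] 0.7 [242.2 155.8]
scene stud_head [276.6 179.2] 0.54 [276.9 175.7]
scene boss_far [243.4 153.2] 0.57 [222.5 168.5]
scene boss_near [276.3 177. ] 0.71 [242.2 155.8]
scene lug_far [226.7 176.7] 0.84 [223.5 177.1]
side lid_rib [374.5 234.1] 0.67 [375.1 233.4]
side lid_slot [356.6 219.5] 0.79 [358.2 221.3]
side lid_press [392.9 258.3] 0.68 [394.3 260.3]
side lid_hole_far [408.7 258.8] 0.6 [410.1 257.7]
side lid_hole_near [380.8 267.2] 0.58 [378.4 267.8]
side stud_head [355.5 219.5] 0.56 [358.6 215.6]
side boss_far [358.2 217.8] 0.72 [410.1 257.7]
side boss_near [374.5 269.2] 0.81 [378.4 267.8]
side lug_far [408.7 247.1] 0.96 [412.6 245.7]
```

>>> {"op": "carry_out", "data": {"rows": [[1,0,-0.04,0.12,0]]}}

```text
time: 15.58
ee_pos: [0.529, -0.2321, 0.1092]
eef_rot: [0.791, 0.611, 0.018, 0.0]
ft_force: [-5.0, -2.2, 32.0]
width: 0.0157
```

>>> {"op": "carry_out", "data": {"rows": [[1,0,0,-0.02,0],[0.3,0,0,-0.02,0],[0.3,0,0,0,0],[0.3,0,0,0,0]]}}

```text
time: 15.92
ee_pos: [0.5272, -0.2309, 0.1095]
eef_rot: [0.791, 0.611, 0.018, -0.002]
ft_force: [-0.0, 0.2, 1.1]
width: 0.0268
```

Run:
```python
from look import *
c,o,im=look(dict(lid_slot=.085,stud_head=.104,lid_press=.096,lid_hole_near=.093),'m')
cv2.imwrite('pics/mc.png',im)
```

```text
t 15.92 tcp [ 0.5272 -0.2309  0.1095] yaw_x 75.37 F [-0.   0.2  1.1] w 0.0268
lid_slot [([461.5, 249.2], 0.58, [0.552, -0.1487]), ([136.5, 184.6], 0.54, [0.4645, -0.3172])]
stud_head [([473.7, 267.6], 0.59, [0.5529, -0.1504])]
lid_press [([149.2, 263.1], 0.73, [0.5066, -0.3233]), ([135.3, 174.2], 0.39, [0.4578, -0.3088])]
```

View pics/mc.png

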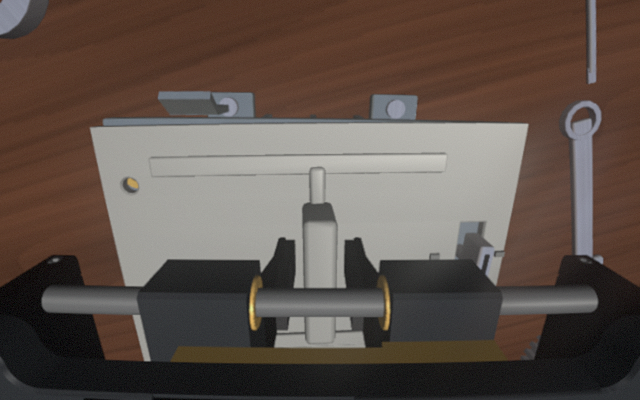

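>>> {"op": "carry_out", "data": {"rows": [[0,0,0,-0.5,0],[0,0,0,-1,0],[0,0,0,-0.6,0],[-0.2,0.9,0.05,0,0],[-0.2,0.9,0.05,0,0],[-0.2,0.9,0.05,0,0],[-0.2,0,0,0,0]], "force": 20}}

```text
time: 16.75
ee_pos: [0.5496, -0.1552, 0.1772]
eef_rot: [0.793, 0.609, 0.017, -0.002]
ft_force: [0.5, 1.1, -0.3]
width: 0.0517
```

Run:
```python
from look import *
from fit import *
c,o,im=look(dict(lid_slot=.085,stud_head=.104,lid_press=.096,lid_hole_near=.088,lid_hole_far=.088),'n')
s=read_state(); print(s['joint_positions'].round(2),R.from_quat(s['eef_rot']).as_matrix()[:,2].round(3))
print(atz(c,(0,0),.1)[:2])
for cn in ('scene','side'):
    cc=cam(cn); camera(cn)
    for q in ('lid_slot','lid_press','lid_hole_near','lid_hole_far','lid_rib'):
        r=pinpoint(q,cn); X=R.from_euler('z',-15.2,degrees=True).apply(LP[q])+[.528,-.235,.085]
        if r: print(cn,q,np.round(r[0]['xy'],1),round(r[0]['conf'],2),proj(cc,[X])[0].round(1))
```

```text
t 16.75 tcp [ 0.5496 -0.1552  0.1772] yaw_x 75.01 F [ 0.5  1.1 -0.3] w 0.0517
lid_slot [([326.3, 207.3], 0.55, [0.552, -0.1479])]
stud_head [([322.3, 218.1], 0.6, [0.5523, -0.1519])]
lid_press [([88.2, 218.8], 0.86, [0.5085, -0.3239])]
lid_hole_near [([75.5, 155.7], 0.75, [0.4621, -0.3159]), ([102.0, 256.8], 0.6, [0.5435, -0.3357])]
lid_hole_far [([100.7, 260.5], 0.77, [0.5463, -0.3384]), ([327.5, 208.3], 0.59, [0.5519, -0.1471])]
[-0.27  0.26  0.58  1.73 -0.18  1.18  1.66] [ 0.024  0.021 -1.   ]
[ 0.3574296  -0.30970987]
scene lid_slot [275.9 184.8] 0.96 [277.3 180.9]
scene lid_press [230.2 160.3] 0.92 [232.8 160.6]
scene lid_hole_near [244.1 153.8] 0.87 [242.2 155.8]
scene lid_hole_far [222.5 168.1] 0.78 [222.5 168.5]
scene lid_rib [251.6 166.5] 0.57 [254.5 165.9]
side lid_slot [357.3 219. ] 0.76 [358.2 221.3]
side lid_press [392.3 257.6] 0.9 [394.3 260.3]
side lid_hole_near [375.2 266.6] 0.85 [378.4 267.8]
side lid_hole_far [408.2 259.8] 0.64 [410.1 257.7]
```

>>> {"op": "carry_out", "data": {"rows": [[-0.3,0.1,0,0.5,0],[-0.3,0,0,0.8,0],[-0.3,0,0,0.6,0],[-0.3,0,0,0.1,0]]}}

```text
time: 17.98
ee_pos: [0.5517, -0.157, 0.1175]
eef_rot: [0.795, 0.606, 0.018, 0.001]
ft_force: [-0.8, 0.1, -0.6]
width: 0.0564
```

Run:
```python
from look import *
c,o,im=look(dict(stud_head=.104,lid_press=.096),'o')
print(R.from_quat(read_state()['eef_rot']).as_matrix()[:,2].round(3))
```

```text
t 17.98 tcp [ 0.5517 -0.157   0.1175] yaw_x 74.66 F [-0.8  0.1 -0.6] w 0.0564
stud_head [([331.9, 254.9], 0.7, [0.5529, -0.1502])]
[ 0.032  0.02  -0.999]
```

>>> {"op": "carry_out", "data": {"rows": [[-0.3,0.2,0,0.2,0],[0.6,0,0,0.02,0],[1,0,0,0.02,0],[1,0,0,0.02,0]]}}

```text
time: 18.47
ee_pos: [0.5571, -0.1516, 0.1161]
eef_rot: [0.795, 0.606, 0.021, 0.004]
ft_force: [-0.0, 0.1, -0.8]
width: 0.044
```

>>> {"op": "carry_out", "data": {"rows": [[1,0,0,0.02,0],[1,0,0,0.01,0]]}}

```text
time: 18.63
ee_pos: [0.5575, -0.1517, 0.1158]
eef_rot: [0.795, 0.606, 0.021, 0.004]
ft_force: [-0.1, -0.1, 0.4]
width: 0.0315
```

>>> {"op": "carry_out", "data": {"rows": [[0.6,-0.02,-0.18,0.16,0],[1,0,-0.02,0.02,0],[1,0,0,0.02,0],[1,0,0,0.02,0],[1,0,0,0.01,0]]}}

```text
time: 19.05
ee_pos: [0.5513, -0.1499, 0.109]
eef_rot: [0.795, 0.606, 0.022, 0.004]
ft_force: [-2.5, -0.2, 5.2]
width: 0.0079
```

>>> {"op": "carry_out", "data": {"rows": [[1,0,0,-0.03,1],[1,0,0,0,1],[1,0,0,0,1],[1,0,0,0,1]]}}

```text
time: 19.38
ee_pos: [0.5514, -0.1497, 0.1091]
eef_rot: [0.89, 0.454, 0.022, -0.0]
ft_force: [-0.1, 0.7, 0.7]
width: 0.0083
```

>>> {"op": "carry_out", "data": {"rows": [[1,0,0,0,1],[1,0,0,0,1],[1,0,0,0,1],[1,0,0,0,1],[1,0,0,0,1],[1,0,0,0,1],[1,0,0,0,1],[1,0,0,0,1]]}}

```text
time: 20.05
ee_pos: [0.5518, -0.1494, 0.1091]
eef_rot: [0.994, 0.106, 0.021, -0.008]
ft_force: [1.2, 0.3, -0.1]
width: 0.0082
```

>>> {"op": "carry_out", "data": {"rows": [[1,0,0,0,1],[1,0,0,0,1],[1,0,0,0,1],[1,0,0,0,1],[1,0,0,0,1],[1,0,0,0,0.3]]}}

```text
time: 20.55
ee_pos: [0.5521, -0.1493, 0.1091]
eef_rot: [0.99, -0.138, 0.019, -0.012]
ft_force: [0.1, 0.1, 0.3]
width: 0.0078
```

Run:
```python
from look import *
s=read_state(); print(s['torque'],R.from_quat(s['eef_rot']).as_matrix()[:,2].round(3),np.degrees(np.arctan2(*R.from_quat(s['eef_rot']).as_matrix()[[1,0],0])))
```

```text
[-0.18580517  0.3519449   0.03391371] [ 0.04   0.018 -0.999] -15.849257562012369
```

>>> {"op": "carry_out", "data": {"rows": [[1,0,0,0,0.4],[1,0,0,0,0.1]]}}

```text
time: 20.72
ee_pos: [0.5521, -0.1494, 0.1091]
eef_rot: [0.987, -0.161, 0.018, -0.012]
ft_force: [-0.5, -0.0, 0.9]
width: 0.0081
```

Run:
```python
from look import *
s=read_state(); print(s['torque'],s['ee_pos'],np.degrees(np.arctan2(*R.from_quat(s['eef_rot']).as_matrix()[[1,0],0])))
```

```text
[-0.29475372  0.30660673  0.14465492] [ 0.55214113 -0.14936381  0.10913421] -18.51964156076569
```

>>> {"op": "carry_out", "data": {"rows": [[0.3,0,0,0,0],[0.3,0,0,0,0],[0.3,0,0,-0.3,0],[0.3,0,0,-0.8,0],[0.3,0,0,-0.8,0],[0.3,0,0,-0.2,0]]}}

```text
time: 21.22
ee_pos: [0.5478, -0.1506, 0.1736]
eef_rot: [0.987, -0.159, 0.016, -0.011]
ft_force: [-0.3, 0.2, 0.6]
width: 0.0293
```

>>> {"op": "carry_out", "data": {"rows": [[1,0.05,0.9,0,0],[1,0.05,0.9,0,0],[1,0.05,0.9,0,0],[1,0.05,0.9,0,0],[1,0.05,0.9,0,0],[1,0.05,0.9,0,0],[1,0,0.4,0,0],[1,0,0,0,0]]}}

```text
time: 21.88
ee_pos: [0.5027, -0.324, 0.1738]
eef_rot: [0.988, -0.153, 0.02, -0.013]
ft_force: [-0.0, 0.1, -0.8]
width: 0.0003
```

Run:
```python
from look import *
c,o,im=look(dict(stud_head=.104,lid_slot=.085,lid_press=.096,lid_hole_far=.09,lid_hole_near=.09,boss_near=.085,boss_far=.085),'p')
print(R.from_quat(read_state()['eef_rot']).as_matrix().round(3))
```

```text
t 21.88 tcp [ 0.5027 -0.324   0.1738] yaw_x -17.69 F [-0.   0.1 -0.8] w 0.0003
lid_slot [([317.0, 79.8], 0.18, [0.5337, -0.2315])]
lid_press [([324.8, 216.8], 0.74, [0.5093, -0.3254])]
lid_hole_far [([378.8, 212.0], 0.87, [0.5493, -0.3368])]
lid_hole_near [([262.9, 214.9], 0.6, [0.465, -0.3113])]
boss_near [([260.2, 220.9], 0.94, [0.4601, -0.3166])]
boss_far [([373.7, 213.5], 0.7, [0.5458, -0.3387]), ([416.9, 165.3], 0.42, [0.587, -0.3121])]
[[ 0.954 -0.297  0.043]
 [-0.298 -0.954  0.021]
 [ 0.035 -0.033 -0.999]]
```

>>> {"op": "carry_out", "data": {"rows": [[1,0,0,0.5,0],[1,0,0,0.8,0],[1,0,0,0.6,0],[1,0,0,0.1,0]]}}

```text
time: 22.62
ee_pos: [0.5107, -0.3161, 0.1136]
eef_rot: [0.989, -0.148, 0.022, -0.014]
ft_force: [-0.9, 0.7, -0.4]
width: 0.0004
```

>>> {"op": "carry_out", "data": {"rows": [[1,-0.09,0.27,0.02,0],[1,0,0,0.1,0]]}}

```text
time: 22.78
ee_pos: [0.5059, -0.3227, 0.1098]
eef_rot: [0.989, -0.147, 0.021, -0.014]
ft_force: [-3.6, -2.2, 6.7]
width: 0.0003
```

>>> {"op": "carry_out", "data": {"rows": [[1,0,0,0.12,0]]}}

```text
time: 22.87
ee_pos: [0.506, -0.323, 0.1074]
eef_rot: [0.989, -0.147, 0.022, -0.014]
ft_force: [-3.2, 8.0, 11.3]
width: 0.0006
```

>>> {"op": "carry_out", "data": {"rows": [[1,0,0,0.1,0],[1,0,0,0.06,0]]}}

```text
time: 23.03
ee_pos: [0.5064, -0.3235, 0.1057]
eef_rot: [0.989, -0.148, 0.023, -0.015]
ft_force: [-7.3, 6.0, 13.1]
width: 0.0
```

>>> {"op": "carry_out", "data": {"rows": [[1,0,0,0.08,0],[1,0,0,0.06,0]]}}

```text
time: 23.2
ee_pos: [0.5065, -0.3235, 0.1057]
eef_rot: [0.989, -0.148, 0.023, -0.016]
ft_force: [-4.6, 3.8, 8.4]
width: 0.0006
```

Run:
```python
from look import *
c,o,im=look(dict(lid_hole_far=.085,lid_hole_near=.085,boss_near=.085,boss_far=.085),'q')
for cn in ('scene','side'):
    cc=cam(cn); im=camera(cn); cv2.imwrite(f'pics/q_{cn}.png',im)
    for q in ('lid_slot','lid_press','lid_hole_near','lid_hole_far','lid_rib','stud_head','boss_near','boss_far'):
        r=pinpoint(q,cn)
        if r: print(cn,q,np.round(r[0]['xy'],1),round(r[0]['conf'],2))
a=cv2.imread('pics/q_side.png')[190:290,320:440]; b=cv2.imread('pics/q_scene.png')[140:240,200:320]
w=cv2.imread('pics/q.png')
top=np.hstack([cv2.resize(x,(396,330),interpolation=cv2.INTER_CUBIC) for x in (a,b)])
cv2.imwrite('pics/qq.png',np.vstack([top,cv2.resize(w[:210],(792,260))]))
s=read_state(); print(s['ee_pos'],s['ft_force'])
```

```text
t 23.2 tcp [ 0.5065 -0.3235  0.1057] yaw_x -17.08 F [-4.6  3.8  8.4] w 0.0006
lid_hole_far [([396.2, 251.8], 0.92, [0.5495, -0.3384])]
lid_hole_near [([239.4, 257.8], 0.88, [0.4623, -0.3137])]
boss_near [([389.0, 254.3], 0.55, [0.545, -0.3386])]
boss_far [([390.6, 254.7], 0.93, [0.5459, -0.3391])]
scene lid_slot [276.1 181.7] 0.88
scene lid_press [231.1 163.3] 0.86
scene lid_hole_near [242.6 155.3] 0.71
scene lid_hole_far [220.  169.8] 0.68
scene lid_rib [254.3 168.6] 0.7
scene stud_head [256.1 192.6] 0.65
scene boss_near [287.9 263.9] 0.62
scene boss_far [222.2 167.9] 0.68
side lid_slot [358.1 221.6] 0.65
side lid_press [392.4 260.7] 0.72
side lid_hole_far [406.7 261.4] 0.74
side lid_rib [377.  234.7] 0.61
side stud_head [356.5 216.8] 0.62
side boss_near [372.4 270.1] 0.8
side boss_far [407.6 260.6] 0.78
[ 0.50655607 -0.32361489  0.10567863] [-5.47507602  4.17147485 14.24439103]
```

View pics/qq.png

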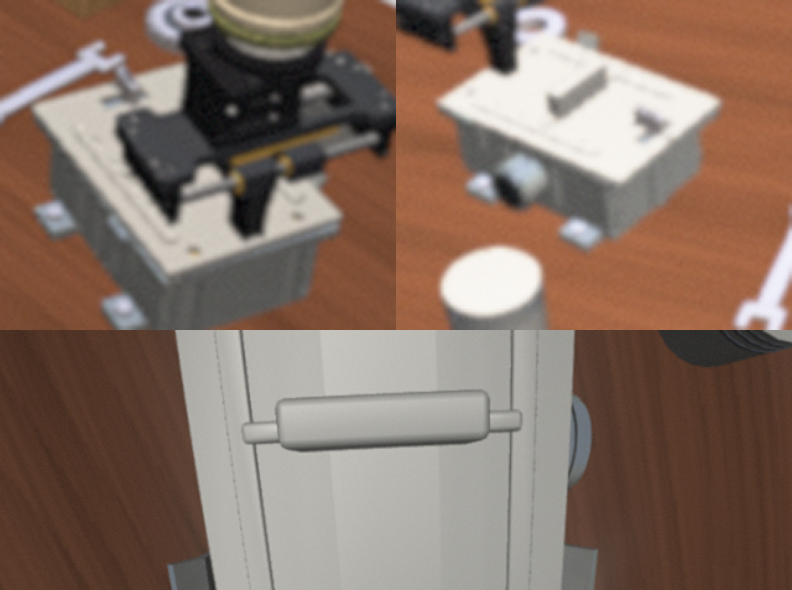

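>>> {"op": "carry_out", "data": {"rows": [[1,0,0,0.12,0],[1,0,0,0.12,0]]}}

```text
time: 24.52
ee_pos: [0.5066, -0.3237, 0.1054]
eef_rot: [0.988, -0.148, 0.024, -0.018]
ft_force: [-16.9, 12.5, 38.8]
width: 0.0003
```

>>> {"op": "carry_out", "data": {"rows": [[1,0,0,0.05,0]]}}

```text
time: 24.6
ee_pos: [0.5068, -0.324, 0.1064]
eef_rot: [0.988, -0.149, 0.025, -0.019]
ft_force: [-1.1, 1.7, 4.6]
width: 0.0006
```

Run:
```python
from look import *
for _ in range(3):
    c,o,im=look(dict(lid_hole_far=.085,lid_hole_near=.085),'r');
```

```text
t 24.6 tcp [ 0.5068 -0.324   0.1064] yaw_x -17.15 F [-1.1  1.7  4.6] w 0.0006
lid_hole_far [([392.1, 248.8], 0.6, [0.5481, -0.3365]), ([145.8, 348.1], 0.59, [0.3838, -0.3543])]
lid_hole_near [([238.9, 255.6], 0.93, [0.4628, -0.3128])]
t 24.75 tcp [ 0.507  -0.3242  0.106 ] yaw_x -17.14 F [-3.6  3.2  9.5] w 0.0004
lid_hole_far [([235.4, 258.9], 0.67, [0.4606, -0.3141]), ([395.7, 249.1], 0.63, [0.5503, -0.3374])]
lid_hole_near [([238.8, 258.7], 0.92, [0.4624, -0.3146])]
t 24.9 tcp [ 0.507  -0.3242  0.1058] yaw_x -17.14 F [-3.5  2.5  9.3] w 0.0006
lid_hole_far [([395.1, 248.1], 0.83, [0.55, -0.3366])]
lid_hole_near [([238.7, 256.7], 0.72, [0.4628, -0.3134]), ([303.9, 76.1], 0.62, [0.5282, -0.2318])]
```

>>> {"op": "carry_out", "data": {"rows": [[1,0,0,0.09,0]]}}

```text
time: 25.13
ee_pos: [0.5071, -0.3243, 0.1055]
eef_rot: [0.988, -0.149, 0.025, -0.019]
ft_force: [-14.4, 10.1, 30.7]
width: 0.0004
```

Run:
```python
from look import *
for _ in range(3):
    camera('side'); s=read_state(); print(s['ee_pos'].round(4),s['ft_force'].round(1))
```

```text
[ 0.5071 -0.3243  0.1056] [-8.3  7.3 18.7]
[ 0.5071 -0.3243  0.1056] [-8.9  5.4 20.3]
[ 0.5071 -0.3243  0.1056] [-9.4  7.  20.5]
```

Steady at about 20 N with the lid against the rigid flange, so I am handing in.

```bash
python3 -c "
from bench import *
print(close_job()); s=read_state(); print(s['ee_pos'],s['ft_force'])"
```

```text
the job is handed in; nothing more can be done
None
the job is handed in; nothing more can be done
```

I set the lid on the housing, closed the fastener and pressed the screw end down flush, then handed the job in with the closed fingertips still pressing there. No verdict was reported.

**Lid:** A wrist picture after I let go showed the wing up through the slot and the near boss visible through its hole. The far hole I checked only by the networks' points.

**Fastener:** I turned it clockwise about 93° by the tool's angle, until the torque rose to about 0.14 N m, which I took for the hard stop. The last picture shows the wing across the slot, but too small to check it against the raised marks.

**Pressing:** In the last reading the vertical push was steady at about 20 N. Pushing up to 39 N lowered the end only about 0.3 mm more, so I take it to be on the rigid flange. I could not measure the gap directly.

**Disagreements:**
- The final hole positions were within about 5 mm of the boss positions measured before placing. The networks themselves scatter by several millimetres, and with the lid on they sometimes took a hole for a boss, so this is only a rough check.
- The housing's yaw came out between -15° and -18° depending on the method.
- The tool drifted out of vertical to about 3.5° during the job, which gives the press a sideways force of about 11 N.

**Forces and bystanders:** The wrist force reached about 73 N for a moment, when the tilted lid first touched the housing. I saw no bystander moved, but did not measure their positions again.

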